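# Seat the keyed plate of a cheese salting turntable

### The job

The white plate of the cheese salting turntable has been put back turned the wrong way and stands high on its spindle. With the fingertips, push it round by its studs until the notch in its rim is over the steel drive key, then press the plate down in the middle until it is fully home, level, with the key standing in the notch, and take the hand away. Only push and press: do not lift or tip the plate, and leave the other things on the table where they are.

Things in the scene. Friction and masses are not known exactly. Their poses are not given: they have to be found in the camera images.
- base: dark steel base of the salting turntable, fixed to the table: a flat drum 208 mm across and 22 mm high. Origin at the centre of its underside, on the turning axis; z up, x points horizontally to the drive key. A steel spindle 19 mm across in its middle, top 50 mm above the table, reaches 32 mm up into the plate's hub and centres it
- carrier (a joint): tight rubber ring, 98 mm across, under the plate, on which the plate rests: 0 = up (plate stands raised), 0.012 m = fully down (plate seated). It carries the plate's weight and slides down only when the plate is pressed with some 3 to 5 N more; it stays where it is left and does not spring back
- key (a point): drive key: a fixed radial steel bar with a rounded top, 14 mm wide, standing on the base and reaching from 58 mm to 92 mm from the turning axis, so its outer part can be seen beyond the plate's rim. This point is on its top, 66 mm from the axis, 63 mm above the table. The raised plate clears the key's top by 1 mm
- plate_centre (a point): centre of the top face of the white plastic plate: a disc 150 mm across, 8 mm thick, about 0.45 kg, loose on the spindle in a blind bore (1 mm play), its top flat but for the studs. 72 mm above the table when raised, 60 mm when seated. x points to the notch, z is the upward normal. It turns either way against slight friction (0.1 to 0.3 N m) and stays where it is left
- notch (a point): the single open notch in the plate's rim, 20 mm wide, running inwards from the rim (75 mm) to 52 mm from the centre. This point is in the middle of the notch, 66 mm from the centre, at the level of the plate's top face; right over point key when the two meet
- stud0 (a point): one of three upright steel studs fixed on the plate (they centre a cheese): 14 mm across, 25 mm tall, 55 mm from the plate's centre, 60 degrees anticlockwise (from above) from the notch. This point is the centre of its top
- stud1 (a point): one of three upright steel studs fixed on the plate (they centre a cheese): 14 mm across, 25 mm tall, 55 mm from the plate's centre, 180 degrees anticlockwise (from above) from the notch. This point is the centre of its top
- stud2 (a point): one of three upright steel studs fixed on the plate (they centre a cheese): 14 mm across, 25 mm tall, 55 mm from the plate's centre, 300 degrees anticlockwise (from above) from the notch. This point is the centre of its top
- cheese_a: fresh round cheese, 90 mm across, 34 mm high, standing by the turntable; a bystander. Origin at its underside, at the centre
- cheese_b: second fresh round cheese, 90 mm across, 33 mm high; a bystander. Origin at its underside, at the centre
- shaker: black plastic salt shaker, a cone 84 mm across at the foot, 94 mm high with a small knob, standing by the turntable; a bystander. Origin at its underside, at the centre
- bowl: small steel bowl, 110 mm across, 50 mm high; a bystander. Origin at its underside, at the centre
- jar: clear jar, 60 mm across, 90 mm high; a bystander. Origin at its underside, at the centre
- knife: palette knife lying flat along its x axis; a bystander. Origin at its underside near its middle
- brush: hand brush lying flat along its x axis; a bystander. Origin at its underside near its middle
Things that resemble listed ones, but are neither listed nor needed, are in the scene too. What is shaped like the base but pink or purple is not meant. What is shaped like the part that bears plate_centre but red is not meant.

How it is judged:
By the outcome, as a careful person would: the job done as asked, in the order asked, and still so for the second after the job is handed in, with the robot touching nothing.
It also fails if it takes over 67 s, if anything falls off the work surface, if the arm or the gripper's body presses on something with over 40 N, if the wrist force passes 120 N, or if a joint passes its speed limit or range.

### The arm

A 7-joint arm with a two-finger parallel gripper is mounted at the origin on the work surface. World frame = base frame: x ahead of the robot, y to its left, z up, the work surface at z = 0. Lengths are in m, angles in rad, forces in N, time in s.
With the tool pointing down it reaches from about 0.425 to 0.925 m from the base axis. Payload 6.8 kg.
Tool frame: the origin (TCP) lies midway between the tips of the shut fingers; the grasp point (between the pads) lies 19 mm behind it (r.grip_point_offset is the distance from the TCP to the grasp point, in m); z points along the fingers, y is the direction in which the jaws open and shut (so a half turn about z gives the same grasp; the last joint's range is limited). The gripper opens to 85 mm and grips with 20 to 120 N. Pads are 22 mm wide; open, the fingers measure 114 mm over their backs; the gripper's body (76 mm by 85 mm) begins 54 mm behind the grasp point. The pads swing forward as they close: fully open they stand 13 mm farther back than shut.
Start: joints at [-1.256, 0.477, 0.022, 1.555, -0.011, 1.109, -0.083], TCP at [0.277, 0.616, 0.231] pointing down, gripper open.
Joint ranges: [-2.96, 2.96], [-0.34, 2.1], [-1.41, 1.46], [0.24, 2.44], [-1.37, 4.51], [0.17, 1.92], [-2.96, 2.96]. Speed limits (rad/s): [2.39, 2.39, 3.14, 3.14, 3.14, 3.14, 3.14].

### API

Orientations are given as a rotation vector (axis times angle).
In Python, from bench import r, grab_frame, camera_params gives the robot as it stands.
- The arm moves only by the tool carry_out, never from a script. Its argument "motion" is text: rows parted by semicolons, each of 5 numbers parted by spaces: the closure, from 0 (fully open) to 1 (shut), then the shift along the tool's x, y, z in mm, then the turn about the tool's z in rad. In form: fingers dx dy dz twist; .... A call has exactly 8 rows; each row shifts and turns the commanded pose from where the row before left it, along the tool's axes as they then stand; what a row does not reach is not made up. A row lasts 1/8 s, in which the tool goes at most 62.5 mm and 10.7 degrees, less where a joint would pass 70% of its speed; a pose out of reach is approached as far as the arm can. A call with a gripper value outside its range is refused whole. The fingers move at their own pace and stop on an object; "newtons" is the grip in N (left out, the last holds). Time passes only in rows, so rows that do not move let the fingers close, or fill a call up. It gives the time, the measured TCP pose, the force and the opening at its end, in the units of the state.
- r.get_obs(): the state, without advancing time (a new reading comes with each control period).
- grab_frame(name): name is "scene" or "top" or "wrist"; returns the picture (384x512x3 uint8, red, green, blue); there is no depth.
- camera_params(name): a dict with "fx", "fy", "cx", "cy" (pixels), "eye" and "attitude" of the camera in the world. Camera axes: x right, y down, z forward; pixel columns grow to the right and rows downward; lengths in m; the calibration is good to about 2 mm. A picture is of the moment at which its call begins: read the wrist's pose just before it. camera_params takes no time and is no camera call; for the wrist camera it gives the pose at the moment of the call.
- r.hand_in(): hands the job in, once; it reports no verdict.
The state is a dict: "clock": time; "joints": joint angles; "qvel": joint speeds; "tau": joint torques, N m; "tcp_pos": TCP position; "orientation": TCP orientation; "contact_force": force on the tool from outside, world axes, zero at the start; "moment": the same for the moment, N m; "grip_width": finger opening in m.
Only numpy, scipy, OpenCV 4.12 (cv2) and the standard library are available. Lean on these libraries where they do the work, as an engineer would, in place of code of your own. Each camera call takes 0.05 s, during which the arm holds its last target.

## Working session

There is one attempt and no reset: what is moved stays moved. The work goes in short steps, Python scripts to look and compute and a tool call to move; the robot and the scene stay as the last step left them, time stands still between calls to the robot, and variables do not carry over. Pictures are saved under pics/ and viewed, and the job is handed in when it is done.

Besides the shell and the picture viewer there is one more tool, called after "Emit:" as name(argument=value, ...) on one line, values as JSON. carry_out: Moves the arm, as the interface text tells. Its arguments: {"type":"object","properties":{"motion":{"type":"string"},"newtons":{"type":"number"}},"required":["motion"]}

```bash
ls; mkdir -p pics; python3 - <<'E'
from bench import r, grab_frame, camera_params
import cv2
for n in ("scene","top"):
    im=grab_frame(n); cv2.imwrite(f"pics/{n}0.png",im[:,:,::-1]); print(n,camera_params(n))
o=r.get_obs(); print({k:o[k] for k in("clock","tcp_pos","orientation","contact_force","grip_width")})
E
```

```text
pics
scene {'fx': 438.76786602485384, 'fy': 438.76786602485384, 'cx': 250.59185705602818, 'cy': 191.35475611617898, 'eye': array([ 1.35478338, -0.76414906,  1.2871913 ]), 'attitude': array([-2.17332951, -1.00496662,  0.43863199])}
top {'fx': 451.4881579026432, 'fy': 451.4881579026432, 'cx': 247.43850531320237, 'cy': 197.1979259971955, 'eye': array([ 0.27697123, -0.02053551,  1.81691231]), 'attitude': array([-2.19199532,  2.15422436, -0.10297721])}
{'clock': 0.1, 'tcp_pos': array([0.27673204, 0.61509218, 0.23041989]), 'orientation': array([-6.59070935e-01, -3.07142900e+00,  2.56175577e-03]), 'contact_force': array([-0.33787439,  0.045749  ,  0.21284289]), 'grip_width': 0.08518786069433548}
```

View pics/scene0.png

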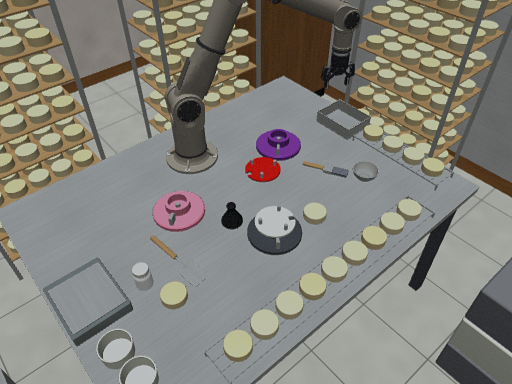

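View pics/top0.png

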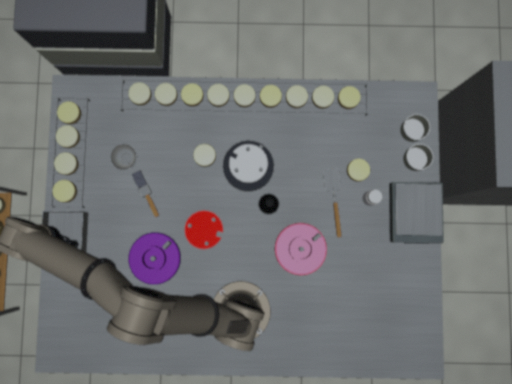

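The scene view shows the white plate on the dark base at about (275,225), which is (248,163) in the top view. Possible confusions are the pink base at scene (178,210), the purple base at (278,145) and the red plate at (263,169). I choose the white plate on the dark drum and check it in close crops.

```bash
python3 - <<'E'
import cv2,numpy as np
a=cv2.imread("pics/scene0.png")[195:260,235:315]; b=cv2.imread("pics/top0.png")[130:195,210:290]
f=lambda x:cv2.resize(x,None,fx=5,fy=5,interpolation=cv2.INTER_CUBIC)
cv2.imwrite("pics/crop0.png",np.hstack([f(a),f(b)]))
E
```

```text
(no output)
```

View pics/crop0.png

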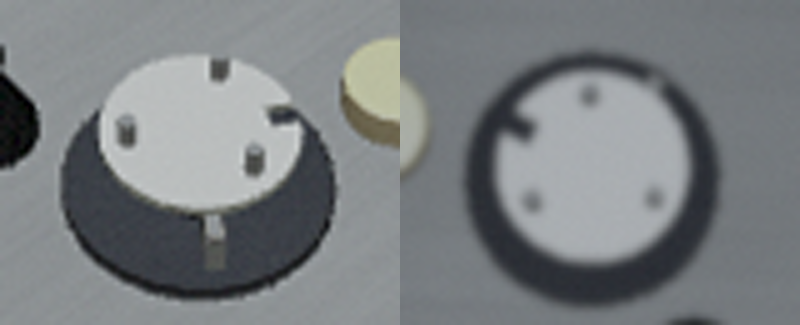

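```bash
cat > h.py <<'E'
import numpy as np,cv2
from scipy.spatial.transform import Rotation as R
def ray(cp,u,v):
    d=R.from_rotvec(cp["attitude"]).apply([(u-cp["cx"])/cp["fx"],(v-cp["cy"])/cp["fy"],1.]); return np.array(cp["eye"]),d
def onz(cp,u,v,z):
    e,d=ray(cp,u,v); return e+d*(z-e[2])/d[2]
def tri(obs):
    A=np.zeros((3,3));b=np.zeros(3);L=[]
    for cp,u,v in obs:
        e,d=ray(cp,u,v);d=d/np.linalg.norm(d);P=np.eye(3)-np.outer(d,d);A+=P;b+=P@e;L.append((P,e))
    x=np.linalg.solve(A,b); return x,[np.linalg.norm(P@(x-e)) for P,e in L]
def proj(cp,X):
    p=R.from_rotvec(cp["attitude"]).inv().apply(np.array(X)-cp["eye"]); return np.array([cp["cx"]+cp["fx"]*p[0]/p[2],cp["cy"]+cp["fy"]*p[1]/p[2]])
E
python3 - <<'E'
from bench import r,camera_params
from h import *
t=camera_params("top");s=camera_params("scene")
T=lambda x,y:(210+(x-400)/5-.4,130+y/5-.4)
S=lambda x,y:(235+x/5-.4,195+y/5-.4)
for n,a,b in (("studA",(590,90),(220,62)),("studB",(533,196),(255,150)),("studC",(655,193),(126,120)),("keyouter",(660,78),(215,238)),("notch",(518,124),(284,116))):
    print(n,tri([(t,*T(*a)),(s,*S(*b))]))
print(onz(t,*T(593,167),.072),onz(s,*S(200,132),.072))
im=cv2.imread("pics/top0.png");
print(r.get_obs()["joints"])
w=camera_params("wrist");o=r.get_obs();Rt=R.from_rotvec(o["orientation"])
print(Rt.as_matrix(), Rt.inv().apply(w["eye"]-o["tcp_pos"]),(Rt.inv()*R.from_rotvec(w["attitude"])).as_matrix(),w["fx"])
E
```

```text
studA (array([ 0.61081096, -0.02362909,  0.17692887]), [np.float64(0.008199946034141677), np.float64(0.008199946034141599)])
studB (array([0.56964123, 0.03504786, 0.00085847]), [np.float64(0.008895964544884411), np.float64(0.008895964544884366)])
studC (array([ 0.55212727, -0.06893907,  0.09840667]), [np.float64(0.0007470992798538568), np.float64(0.0007470992798538101)])
keyouter (array([ 0.65108934, -0.07194198,  0.05842362]), [np.float64(0.00015705125970881238), np.float64(0.00015705125970869502)])
notch (array([0.60852688, 0.0379037 , 0.07270673]), [np.float64(0.0014110453664516415), np.float64(0.0014110453664516417)])
[ 0.57650864 -0.02029454  0.072     ] [ 0.57842993 -0.02060519  0.072     ]
[-1.25611101  0.47774101  0.02231794  1.55632123 -0.01150856  1.10930749
 -0.08310483]
[[-9.11963493e-01  4.10270943e-01 -5.82970048e-04]
 [ 4.10271345e-01  9.11962194e-01 -1.54302425e-03]
 [-1.01411371e-04 -1.64635769e-03 -9.99998640e-01]] [ 0.07984453 -0.00118326 -0.14184484] [[-1.14843654e-05 -9.49205252e-01 -3.14657576e-01]
 [ 9.99999966e-01 -9.30663701e-05  2.44248758e-04]
 [-2.61126243e-04 -3.14657562e-01  9.49205220e-01]] 292.8081533838555
```

Emit:
carry_out(motion="0 -30 -25 0 0; 0 -47 -40 0 0; 0 -47 -40 0 0; 0 -47 -40 0 0; 0 -47 -40 0 0; 0 -47 -40 0 0; 0 -47 -40 0 0; 0 -47 -40 0 0")

```text
clock: 1.1
tcp_pos: [0.4796, 0.1882, 0.2312]
orientation: [-0.659, -3.072, -0.0]
contact_force: [1.1, -0.0, 0.4]
grip_width: 0.0853
```

Emit:
carry_out(motion="0 -47 -40 0 0; 0 -47 -40 0 0; 0 -30 -25 0 0; 0 0 0 0 0; 0 0 0 0 0; 0 0 0 0 0; 0 0 0 0 0; 0 0 0 0 0")

```text
clock: 2.1
tcp_pos: [0.549, 0.0442, 0.2313]
orientation: [-0.657, -3.072, -0.0]
contact_force: [-0.4, 0.6, 0.1]
grip_width: 0.0856
```

```bash
cat > shot.py <<'E'
import sys,pickle,cv2
from bench import r,grab_frame,camera_params
n,c=sys.argv[1],sys.argv[2]
o=r.get_obs();cp=camera_params(c);im=grab_frame(c)
cv2.imwrite(f"pics/{n}.png",im[:,:,::-1]);pickle.dump(cp,open(f"pics/{n}.pkl","wb"))
print({k:o[k] for k in("clock","tcp_pos","orientation","joints","contact_force","grip_width")})
E
python3 shot.py w1 wrist
```

```text
{'clock': 2.1, 'tcp_pos': array([0.54901782, 0.04417222, 0.23131774]), 'orientation': array([-6.57455612e-01, -3.07195502e+00, -2.68120455e-04]), 'joints': array([-0.43859286,  0.27653182,  0.29766271,  1.87157303, -0.0950889 ,
        1.00712851,  1.04841843]), 'contact_force': array([-0.42575485,  0.55585942,  0.0696452 ]), 'grip_width': 0.08558660677909426}
```

View pics/w1.png

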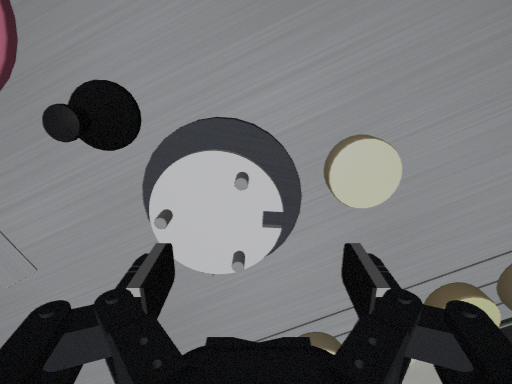

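```bash
python3 - <<'E'
import cv2,numpy as np
a=cv2.imread("pics/w1.png")[110:285,130:310]
cv2.imwrite("pics/w1c.png",cv2.resize(a,None,fx=3.3,fy=3.3,interpolation=cv2.INTER_CUBIC))
E
```

```text
(no output)
```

View pics/w1c.png

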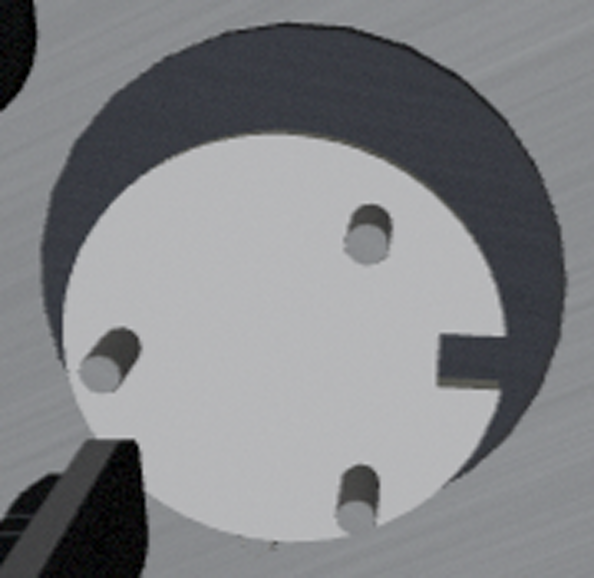

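Emit:
carry_out(motion="0 -26 -23 0 0; 0 -26 -24 0 0; 0 0 0 0 0; 0 0 0 0 0; 0 0 0 0 0; 0 0 0 0 0; 0 0 0 0 0; 0 0 0 0 0")

```text
clock: 3.15
tcp_pos: [0.5773, -0.0205, 0.2313]
orientation: [0.659, 3.072, 0.0]
contact_force: [0.2, -0.4, -0.5]
grip_width: 0.0851
```

```bash
python3 shot.py w2 wrist; python3 - <<'E'
import cv2,numpy as np
a=cv2.imread("pics/w2.png")
cv2.imwrite("pics/w2c.png",cv2.resize(a,None,fx=1.5,fy=1.5,interpolation=cv2.INTER_CUBIC))
E
```

```text
{'clock': 3.15, 'tcp_pos': array([ 0.57729594, -0.02051905,  0.23133115]), 'orientation': array([6.58778848e-01, 3.07172393e+00, 1.07725530e-04]), 'joints': array([-0.33300923,  0.32447211,  0.32739704,  1.81194941, -0.12034819,
        1.02449971,  1.18942142]), 'contact_force': array([ 0.20329291, -0.37302665, -0.48730016]), 'grip_width': 0.08508826550306743}
```

View pics/w2c.png

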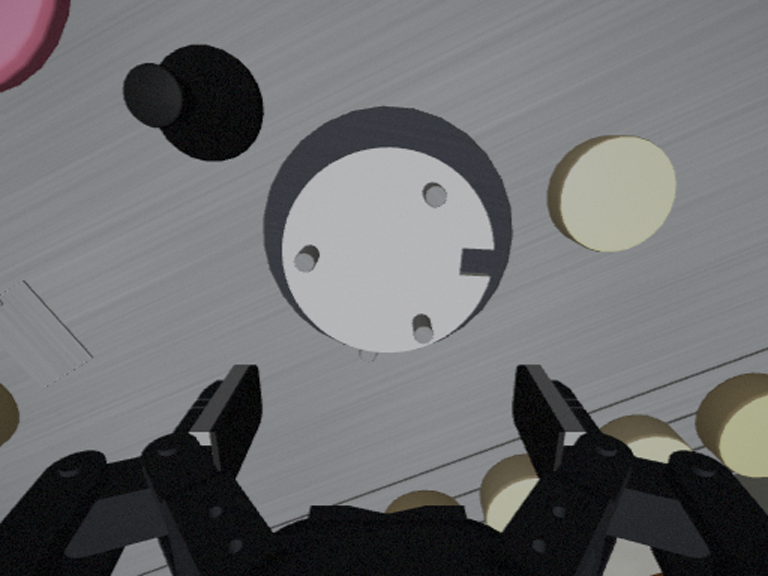

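```bash
python3 - <<'E'
from h import *; import pickle
p1=pickle.load(open("pics/w1.pkl","rb"));p2=pickle.load(open("pics/w2.pkl","rb"))
P1=lambda x,y:(130+x/3.3-.35,110+y/3.3-.35); P2=lambda x,y:(x/1.5-.17,y/1.5-.17)
for n,a,b in (("A",(357,518),(423,335)),("B",(367,243),(435,196)),("C",(102,373),(306,262)),("notchin",(440,359),(461,262))):
    x,e=tri([(p1,*P1(*a)),(p2,*P2(*b))]); print(n,x,e)
S=[onz(p2,*P2(*b),.097) for b in((423,335),(435,196),(306,262))]
c=np.mean(S,0);print("centre",c,[(np.hypot(*(s-c)[:2]),np.degrees(np.arctan2(*(s-c)[1::-1]))) for s in S])
im=cv2.imread("pics/w2.png");
m=((im.min(2)>150)&(np.ptp(im.astype(int),axis=2)<20)).astype(np.uint8)
cs,_=cv2.findContours(m,cv2.RETR_EXTERNAL,cv2.CHAIN_APPROX_NONE);k=max(cs,key=cv2.contourArea);e=cv2.fitEllipse(cv2.convexHull(k));print(e,onz(p2,*e[0],.072))
n=onz(p2,*P2(478,262),.072);print("notch",n,np.hypot(*(n-c)[:2]),np.degrees(np.arctan2(*(n-c)[1::-1])))
for q in((368,356),):
  n=onz(p2,*P2(*q),.06);print("key",n,np.hypot(*(n-c)[:2]),np.degrees(np.arctan2(*(n-c)[1::-1])))
E
```

```text
A [ 0.63482825 -0.01975222  0.09396066] [np.float64(0.00021179436180787173), np.float64(0.00021179436180806998)]
B [0.54932725 0.02422652 0.09314342] [np.float64(7.132995150328108e-05), np.float64(7.132995150342394e-05)]
C [ 0.55340786 -0.06914645  0.09660408] [np.float64(0.0002771380175990957), np.float64(0.0002771380175990963)]
notchin [0.60483924 0.02462105 0.06700913] [np.float64(0.0001533435469065777), np.float64(0.00015334354690650642)]
centre [ 0.57847356 -0.02146525  0.097     ] [(np.float64(0.054752139978856945), np.float64(2.0705172521786506)), (np.float64(0.05439617556657602), np.float64(123.26437922009268)), (np.float64(0.053587308570315), np.float64(-117.66412642588242))]
((258.0796813964844, 166.3291473388672), (136.48822021484375, 140.13409423828125), 89.79524230957031) [ 0.57365856 -0.01966899  0.072     ]
notch [0.608306   0.03549976 0.072     ] 0.06430386460291532 62.35906131082594
key [ 0.64947704 -0.07060668  0.06      ] 0.08635029646616751 -34.68706230497309
```

Emit:
carry_out(motion="0 -1 0 20 0.17; 0 0 0 20 0.17; 0 0 0 20 0.17; 0 0 0 10 0.17; 0 0 0 0 0; 0 0 0 0 0; 0 0 0 0 0; 0 0 0 0 0")

```text
clock: 4.2
tcp_pos: [0.5785, -0.0212, 0.1618]
orientation: [1.645, 2.676, 0.001]
contact_force: [-0.1, 1.0, -0.1]
grip_width: 0.085
```

```bash
python3 shot.py w3 wrist; python3 - <<'E'
from bench import r
from h import *
o=r.get_obs();M=R.from_rotvec(o["orientation"]).as_matrix();print(M.round(4)); v=np.array([.578,-.021,.069])-o["tcp_pos"];print(M.T@v*1000, np.degrees(np.arctan2(M[1,1],M[0,1])))
E
```

```text
{'clock': 4.2, 'tcp_pos': array([ 0.57849841, -0.02119523,  0.16175894]), 'orientation': array([1.64456248e+00, 2.67612721e+00, 1.05969007e-03]), 'joints': array([-0.41729648,  0.42207463,  0.44766312,  1.88204045, -0.23111428,
        0.8873098 ,  0.61166784]), 'contact_force': array([-0.11748445,  1.03576832, -0.14114941]), 'grip_width': 0.08502215909793315}
[[-4.516e-01  8.922e-01  6.000e-04]
 [ 8.922e-01  4.516e-01  2.000e-04]
 [-1.000e-04  7.000e-04 -1.000e+00]]
[ 0.36962993 -0.35045175 92.65661287] 26.84511955033459
```

View pics/w3.png

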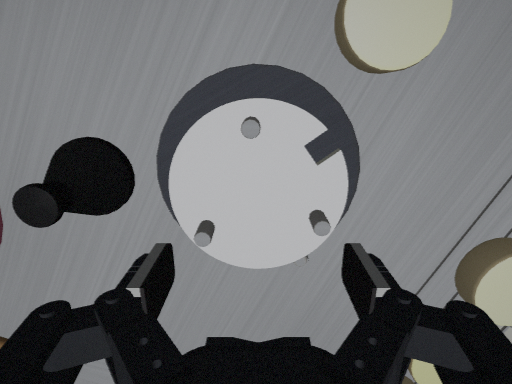

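Emit:
carry_out(motion="0 0 0 20 0; 0 0 0 20 0; 0 0 0 20 0; 0 0 0 15 0; 0 0 0 10 0; 0 0 0 5 0; 0 0 0 0 0; 0 0 0 0 0")

```text
clock: 5.25
tcp_pos: [0.5786, -0.0212, 0.0718]
orientation: [1.646, 2.675, 0.001]
contact_force: [-0.6, 0.1, 0.6]
grip_width: 0.0854
```

```bash
python3 shot.py w4 wrist;python3 shot.py s4 scene; python3 - <<'E'
import cv2
a=cv2.imread("pics/s4.png")[180:265,225:325]
cv2.imwrite("pics/s4c.png",cv2.resize(a,None,fx=6,fy=6,interpolation=cv2.INTER_CUBIC))
E
```

```text
{'clock': 5.25, 'tcp_pos': array([ 0.57864673, -0.02115059,  0.0718013 ]), 'orientation': array([1.64553280e+00, 2.67533533e+00, 8.67977883e-04]), 'joints': array([-0.36673295,  0.54780891,  0.38888866,  1.9367113 , -0.30659164,
        0.71357852,  0.67243403]), 'contact_force': array([-0.57653542,  0.06620991,  0.64414939]), 'grip_width': 0.08538426197735606}
{'clock': 5.3, 'tcp_pos': array([ 0.57867444, -0.02112149,  0.07182112]), 'orientation': array([1.64547924e+00, 2.67527622e+00, 9.95986979e-04]), 'joints': array([-0.36675366,  0.54776108,  0.38886422,  1.93672203, -0.30661588,
        0.71350022,  0.67242226]), 'contact_force': array([0.07801623, 0.67308552, 0.84454136]), 'grip_width': 0.08509905208997144}
```

View pics/w4.png

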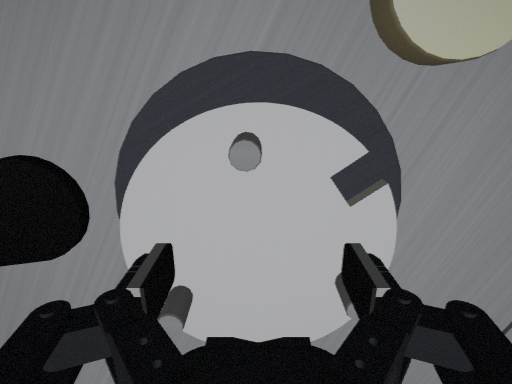

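View pics/s4c.png

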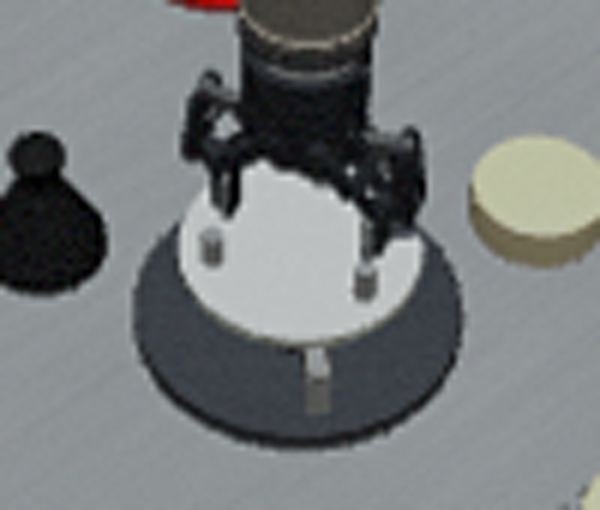

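Emit:
carry_out(motion="0 0 0 3 0.05; 0 0 0 0 0.1; 0 0 0 0 0.15; 0 0 0 0 0.15; 0 0 0 0 0.15; 0 0 0 0 0.15; 0 0 0 0 0.1; 0 0 0 0 0.05")

```text
clock: 6.35
tcp_pos: [0.5785, -0.02, 0.0685]
orientation: [-2.646, -1.692, -0.001]
contact_force: [-0.2, 1.5, 0.4]
grip_width: 0.0855
```

```bash
cat > sc.py <<'E'
import sys,cv2
n=sys.argv[1];a=cv2.imread(f"pics/{n}.png")[180:265,225:325]
cv2.imwrite(f"pics/{n}c.png",cv2.resize(a,None,fx=6,fy=6,interpolation=cv2.INTER_CUBIC))
E
python3 shot.py w5 wrist;python3 shot.py s5 scene; python3 sc.py s5
```

```text
{'clock': 6.35, 'tcp_pos': array([ 0.57849542, -0.0200461 ,  0.06854256]), 'orientation': array([-2.64626948e+00, -1.69198998e+00, -1.28689716e-03]), 'joints': array([-0.53581344,  0.60784666,  0.62407896,  1.94903312, -0.5150533 ,
        0.74691178, -0.04146936]), 'contact_force': array([-0.19284086,  1.47427665,  0.40247399]), 'grip_width': 0.08549257530178754}
{'clock': 6.4, 'tcp_pos': array([ 0.57850305, -0.02006978,  0.06848227]), 'orientation': array([-2.64749753e+00, -1.69021865e+00, -1.16999506e-03]), 'joints': array([-0.53598692,  0.60804739,  0.62432129,  1.94903866, -0.51525665,
        0.74687288, -0.04266428]), 'contact_force': array([-0.48641696,  1.86906888,  0.99252701]), 'grip_width': 0.08519881333999345}
```

View pics/w5.png

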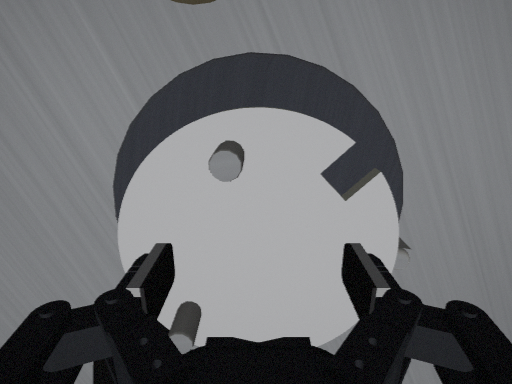

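View pics/s5c.png

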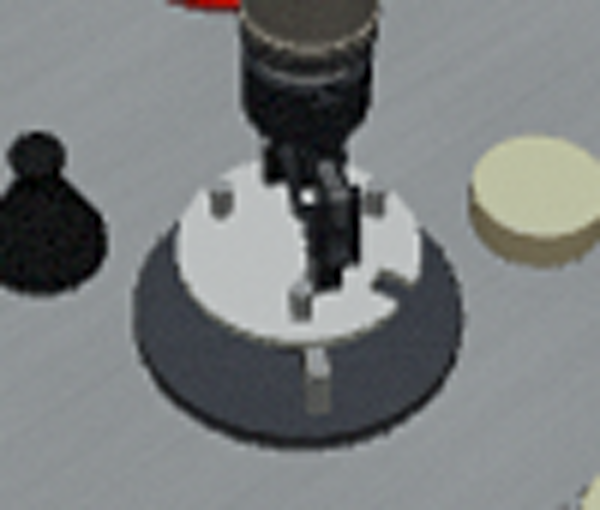

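```bash
cat > ang.py <<'E'
from h import *;import pickle,sys
def ang(c,p): d=np.array(p)-c; return np.degrees(np.arctan2(d[1],d[0])),np.hypot(d[0],d[1])
C=np.array([.578,-.021,0])
E
python3 - <<'E'
from ang import *
p=pickle.load(open("pics/w5.pkl","rb"))
for n,q,z in(("notch",(351,171),.072),("notch inner",(333,188),.072),("studC?",(226,166),.097),("key",(407,247),.06)):
    X=onz(p,*q,z);print(n,X,ang(C,X))
M=R.from_rotvec([-2.6475,-1.6902,0]).as_matrix();print(np.degrees(np.arctan2(M[1,1],M[0,1])))
E
```

```text
notch [ 0.63839283 -0.00121797  0.072     ] (np.float64(18.13651915936616), np.float64(0.063550154791696))
notch inner [ 0.62737067 -0.00576425  0.072     ] (np.float64(17.15018878098476), np.float64(0.05166808713185465))
studC? [0.58919552 0.03117636 0.097     ] (np.float64(77.8896281751015), np.float64(0.05336396220572845))
key [ 0.65512915 -0.06268977  0.06      ] (np.float64(-28.392065769896234), np.float64(0.08767521043234451))
-24.89056702360131
```

Emit:
carry_out(motion="0 0 0 0 0.1; 0 0 0 0 0.15; 0 0 0 0 0.15; 0 0 0 0 0.15; 0 0 0 0 0.12; 0 0 0 0 0.08; 0 0 0 0 0.03; 0 0 0 0 0")

```text
clock: 7.45
tcp_pos: [0.5786, -0.0208, 0.0685]
orientation: [-3.09, -0.563, -0.001]
contact_force: [0.7, 1.3, 0.3]
grip_width: 0.0856
```

```bash

python3 shot.py w6 wrist;python3 shot.py s6 scene; python3 sc.py s6
```

```text
{'clock': 7.45, 'tcp_pos': array([ 0.57856758, -0.02076447,  0.06845568]), 'orientation': array([-3.09039597e+00, -5.63356056e-01, -8.75859175e-04]), 'joints': array([-0.66491928,  0.68492268,  0.82425866,  1.95663104, -0.69675153,
        0.80978754, -0.65498757]), 'contact_force': array([0.69533637, 1.31208226, 0.3163626 ]), 'grip_width': 0.08557975433227025}
{'clock': 7.5, 'tcp_pos': array([ 0.57854711, -0.0207806 ,  0.06845207]), 'orientation': array([-3.09028793e+00, -5.63390193e-01, -8.69782515e-04]), 'joints': array([-0.66477059,  0.6848571 ,  0.82413888,  1.95665639, -0.69674502,
        0.80978958, -0.65489061]), 'contact_force': array([ 0.9825553 ,  1.65220766, -0.06103508]), 'grip_width': 0.08551488191186722}
```

View pics/w6.png

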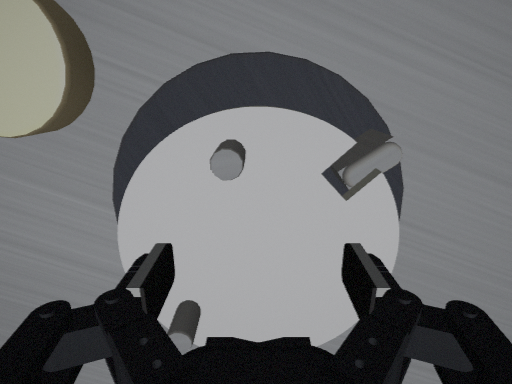

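View pics/s6c.png

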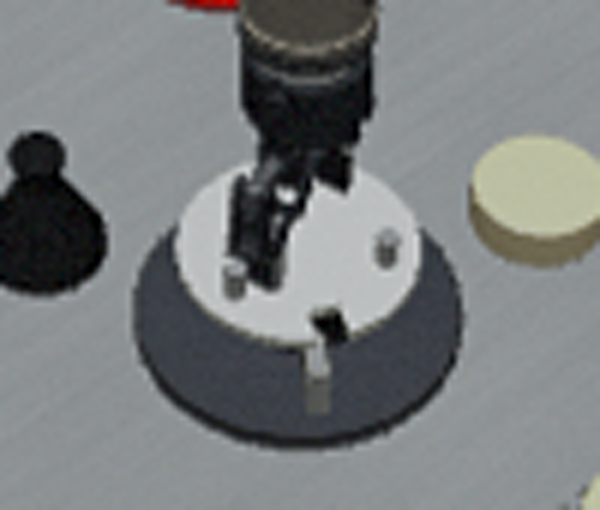

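The key is now visible in the notch in the wrist view, around (372,163), toward one side of it. I'll measure the remaining angle from an enlargement.

```bash
python3 - <<'E'
import cv2
a=cv2.imread("pics/w6.png")[110:220,300:420]
cv2.imwrite("pics/w6n.png",cv2.resize(a,None,fx=5,fy=5,interpolation=cv2.INTER_CUBIC))
E
```

```text
(no output)
```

View pics/w6n.png

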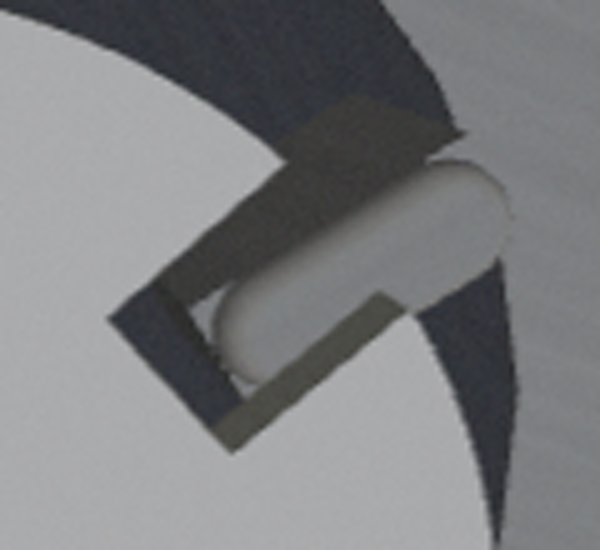

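```bash
python3 - <<'E'
from ang import *
p=pickle.load(open("pics/w6.pkl","rb"))
Q=lambda x,y:(300+x/5-.4,110+y/5-.4)
def line(n,a,b,z):
    A=onz(p,*Q(*a),z);B=onz(p,*Q(*b),z);d=B-A;print(n,A[:2],B[:2],"dir",np.degrees(np.arctan2(d[1],d[0])),"about C",ang(C,A),ang(C,B))
line("notch mid",(170,384),(345,238),.072)
line("notch e1",(110,318),(285,160),.072)
line("notch e2",(230,450),(405,315),.072)
line("key mid",(265,332),(460,225),.061)
line("key up edge",(240,270),(430,162),.058)
line("key low",(250,385),(500,260),.058)
s=onz(p,227,164,.097);print("stud",ang(C,s))
E
for f in 0; do python3 - <<'E'
from ang import *
s=pickle.load(open("pics/s6.pkl","rb"))
Q=lambda x,y:(225+x/6-.4,180+y/6-.4)
for q in((318,352),(318,372)): X=onz(s,*Q(*q),.061);print(X,ang(C,X))
E
done
```

```text
notch mid [ 0.62539558 -0.04491632] [ 0.64473176 -0.05434253] dir -25.988817689778177 about C (np.float64(-26.775999946876972), np.float64(0.05308796215299986)) (np.float64(-26.54901082372325), np.float64(0.07459793855528336))
notch e1 [ 0.62948628 -0.03650741] [ 0.64944475 -0.04554847] dir -24.37023481476675 about C (np.float64(-16.762032226692472), np.float64(0.05377096919039213)) (np.float64(-18.962758519820053), np.float64(0.0755445572496709))
notch e2 [ 0.62118179 -0.05357828] [ 0.63994626 -0.06339187] dir -27.609015049708603 about C (np.float64(-37.03253971174732), np.float64(0.05409261187781051)) (np.float64(-34.385120889030794), np.float64(0.07506270811565308))
key mid [ 0.63192287 -0.05592455] [ 0.64941256 -0.06966958] dir -38.163562864412086 about C (np.float64(-32.93016453593282), np.float64(0.06424484473677727)) (np.float64(-34.27548231725335), np.float64(0.08642037292473136))
key up edge [ 0.63672265 -0.05160073] [ 0.65411601 -0.06502525] dir -37.6616232274379 about C (np.float64(-27.52429558031568), np.float64(0.06621747863611042)) (np.float64(-30.04494697967655), np.float64(0.0879310554573013))
key low [ 0.62547278 -0.05833479] [ 0.64747172 -0.07701955] dir -40.342844856642365 about C (np.float64(-38.18315179978414), np.float64(0.06039496199788633)) (np.float64(-38.881483979909454), np.float64(0.08924409896136587))
stud (np.float64(32.09397829942853), np.float64(0.05446212335067616))
[ 0.63941721 -0.06112779  0.061     ] (np.float64(-33.15915283083818), np.float64(0.07336425607026055))
[ 0.65064477 -0.07142183  0.061     ] (np.float64(-34.76403298862054), np.float64(0.08842863179062069))
```

Emit:
carry_out(motion="0 0 0 0 0.03; 0 0 0 0 0.03; 0 0 0 0 0.03; 0 0 0 0 0.02; 0 0 0 0 0.01; 0 0 0 0 0; 0 0 0 0 0; 0 0 0 0 0")

```text
clock: 8.55
tcp_pos: [0.5783, -0.021, 0.0683]
orientation: [-3.119, -0.374, -0.0]
contact_force: [2.6, 2.9, 1.2]
grip_width: 0.0858
```

```bash

python3 shot.py w7 wrist; python3 - <<'E'
import cv2
a=cv2.imread("pics/w7.png")[110:220,300:420]
cv2.imwrite("pics/w7n.png",cv2.resize(a,None,fx=5,fy=5,interpolation=cv2.INTER_CUBIC))
E
```

```text
{'clock': 8.55, 'tcp_pos': array([ 0.57833607, -0.02101901,  0.06833948]), 'orientation': array([-3.11905239e+00, -3.74414932e-01, -3.26543687e-04]), 'joints': array([-0.68276899,  0.69954792,  0.85435519,  1.9579834 , -0.72465212,
        0.82237443, -0.75160357]), 'contact_force': array([2.61643709, 2.88204095, 1.24625608]), 'grip_width': 0.08581221828360414}
```

View pics/w7n.png

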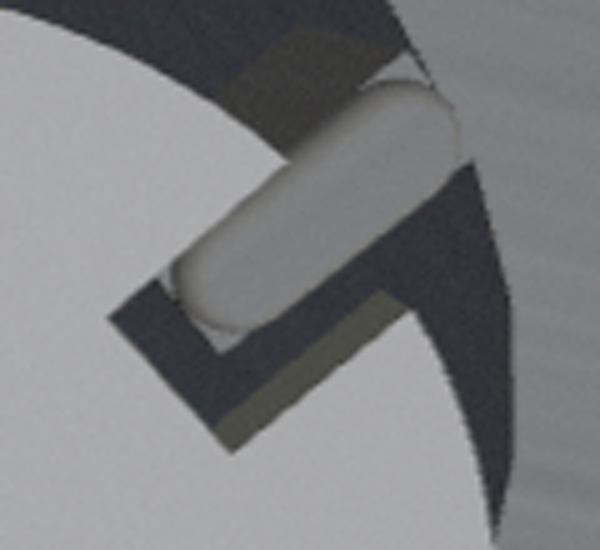

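```bash
python3 - <<'E'
from ang import *
p=pickle.load(open("pics/w7.pkl","rb"))
Q=lambda x,y:(300+x/5-.4,110+y/5-.4)
def line(n,a,b,z):
    A=onz(p,*Q(*a),z);B=onz(p,*Q(*b),z);d=B-A;print(n,A[:2],B[:2],"dir",np.degrees(np.arctan2(d[1],d[0])),"about C",ang(C,A),ang(C,B))
line("notch mid",(170,384),(345,238),.072)
for z in(.057,.063):
  line("key mid",(228,285),(412,133),z)
  line("key up edge",(183,262),(380,85),z)
  line("key low",(262,322),(450,180),z)
E
```

```text
notch mid [ 0.62207974 -0.05060284] [ 0.6401125  -0.06229169] dir -32.95134324693417 about C (np.float64(-33.88431323715077), np.float64(0.05309756700252526)) (np.float64(-33.615513833432686), np.float64(0.07458529154430647))
key mid [ 0.63045885 -0.05826282] [ 0.65045798 -0.07155301] dir -33.60555421851908 about C (np.float64(-35.387123737083904), np.float64(0.06434631883584986)) (np.float64(-34.902990015909666), np.float64(0.08835024027897023))
key up edge [ 0.63172421 -0.05275012] [ 0.65430885 -0.06654537] dir -31.41760311910332 about C (np.float64(-30.58238589298501), np.float64(0.06240481139019038)) (np.float64(-30.831104426575266), np.float64(0.08886744065544375))
key low [ 0.62741025 -0.06320071] [ 0.64677633 -0.07723804] dir -35.936135927733474 about C (np.float64(-40.50024879888671), np.float64(0.06497902411438615)) (np.float64(-39.27268337613531), np.float64(0.08884200323493792))
key mid [ 0.63149118 -0.05611242] [ 0.65070703 -0.06888208] dir -33.605554218518925 about C (np.float64(-33.2814987948514), np.float64(0.06398584761015512)) (np.float64(-33.36737929387186), np.float64(0.08705748582590286))
key up edge [ 0.63270698 -0.05081563] [ 0.65440708 -0.06407058] dir -31.417603119103376 about C (np.float64(-28.5906422684698), np.float64(0.06230429773571967)) (np.float64(-29.40990091179523), np.float64(0.08771041380279747))
key low [ 0.62856199 -0.06085691] [ 0.64716958 -0.07434446] dir -35.93613592773351 about C (np.float64(-38.24794261122579), np.float64(0.06438236164583148)) (np.float64(-37.63986501866352), np.float64(0.08735022671838387))
```

Emit:
carry_out(motion="0 0 0 0 0.01; 0 0 0 0 0.01; 0 0 0 0 0; 0 0 0 0 0; 0 0 0 0 -0.05; 0 0 0 0 -0.05; 0 0 0 -10 0; 0 0 0 -30 0")

```text
clock: 9.6
tcp_pos: [0.5766, -0.0218, 0.108]
orientation: [3.102, 0.495, -0.006]
contact_force: [-0.5, 0.1, -0.8]
grip_width: 0.0854
```

Emit:
carry_out(motion="1 0 0 -30 0; 1 0 0 -20 0; 1 0 0 0 0; 1 0 0 0 0; 1 0 0 0 0; 1 0 0 0 0; 1 0 0 0 0; 1 0 0 0 0")

```text
clock: 10.6
tcp_pos: [0.5782, -0.0212, 0.1582]
orientation: [3.102, 0.499, -0.0]
contact_force: [0.6, 0.4, 0.8]
grip_width: 0.0001
```

```bash

python3 shot.py w8 wrist; python3 - <<'E'
import cv2
a=cv2.imread("pics/w8.png")
cv2.imwrite("pics/w8n.png",cv2.resize(a,None,fx=1.5,fy=1.5,interpolation=cv2.INTER_CUBIC))
E
```

```text
{'clock': 10.6, 'tcp_pos': array([ 0.57820483, -0.02116945,  0.15817304]), 'orientation': array([ 3.10170719e+00,  4.98524658e-01, -3.11557399e-04]), 'joints': array([-0.76367417,  0.5801184 ,  0.96379956,  1.90496434, -0.57949989,
        0.96479303, -0.78099304]), 'contact_force': array([0.62049329, 0.42426603, 0.77718634]), 'grip_width': 0.00014444337638112162}
```

View pics/w8n.png

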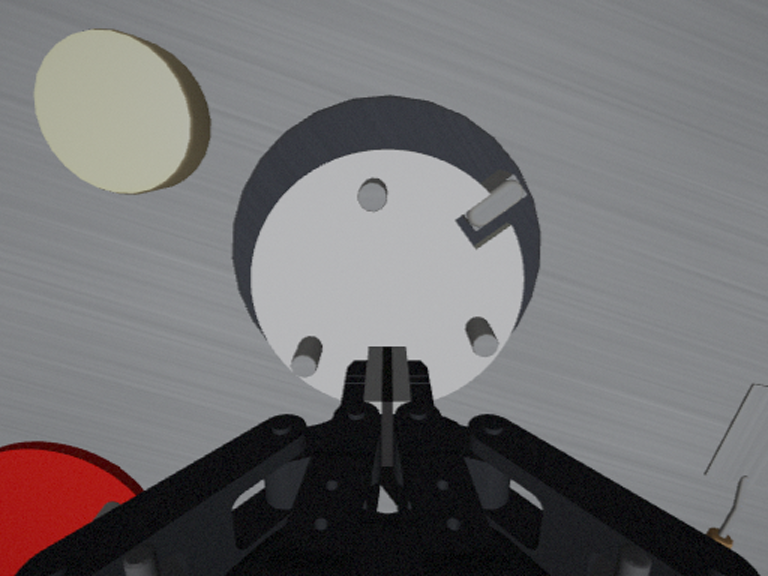

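Emit:
carry_out(motion="1 -40 0 0 0; 1 -40 0 0 0; 1 0 0 0 0; 1 0 0 0 0; 1 0 0 0 0; 1 0 0 0 0; 1 0 0 0 0; 1 0 0 0 0")

```text
clock: 11.65
tcp_pos: [0.5024, -0.0462, 0.1583]
orientation: [3.102, 0.499, -0.0]
contact_force: [-1.6, 0.8, -0.6]
grip_width: -0.0002
```

```bash

python3 shot.py w9 wrist; python3 - <<'E'
import cv2,pickle
print(pickle.load(open("pics/w9.pkl","rb"))["eye"])
a=cv2.imread("pics/w9.png")[150:310,220:400]
cv2.imwrite("pics/w9n.png",cv2.resize(a,None,fx=3.7,fy=3.7,interpolation=cv2.INTER_CUBIC))
E
```

```text
{'clock': 11.65, 'tcp_pos': array([ 0.5023877 , -0.04617516,  0.15825609]), 'orientation': array([ 3.10157468e+00,  4.98780888e-01, -1.31740093e-04]), 'joints': array([-0.83106811,  0.46251176,  1.03422256,  2.0751804 , -0.5175311 ,
        0.88639229, -0.75325667]), 'contact_force': array([-1.64294686,  0.77365793, -0.62532095]), 'grip_width': -0.00019399373888029654}
[ 0.57911647 -0.02228991  0.30008023]
```

View pics/w9n.png

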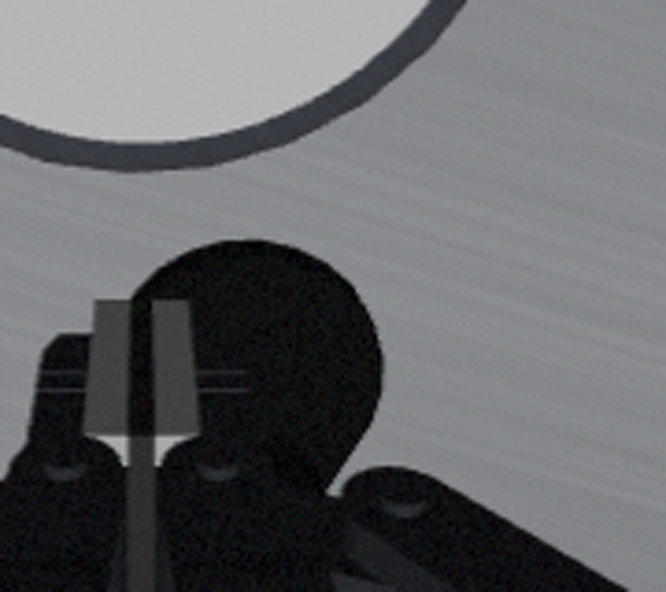

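```bash

python3 - <<'E'
import cv2,pickle
a=cv2.imread("pics/w9.png")[0:200,160:410]
cv2.imwrite("pics/w9m.png",cv2.resize(a,None,fx=3,fy=3,interpolation=cv2.INTER_CUBIC))
E
```

```text
(no output)
```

View pics/w9m.png

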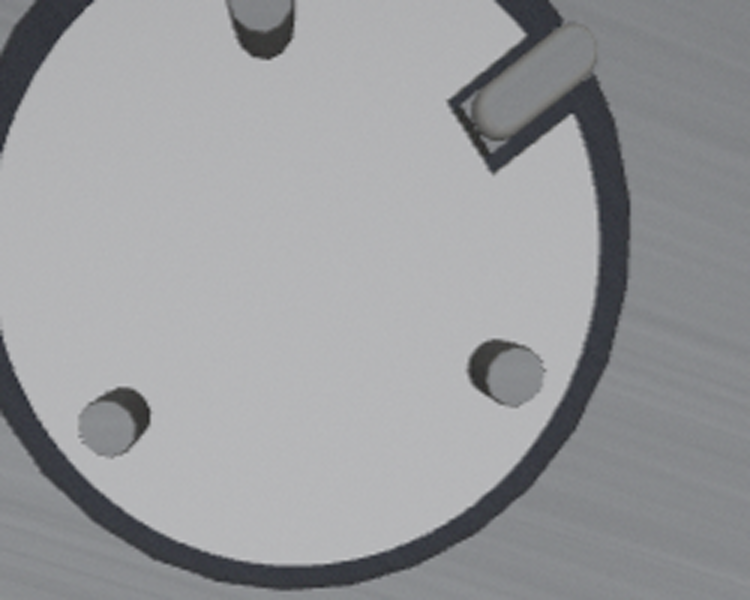

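Emit:
carry_out(motion="1 40 0 0 0; 1 40 0 0 0; 1 0 0 0 0; 1 0 0 30 0; 1 0 0 30 0; 1 0 0 15 0; 1 0 0 5 0; 1 0 0 0 0")

```text
clock: 12.7
tcp_pos: [0.5784, -0.0214, 0.0788]
orientation: [3.102, 0.498, 0.001]
contact_force: [0.5, -0.2, 0.3]
grip_width: -0.0001
```

Emit:
carry_out(motion="1 0 0 2 0; 1 0 0 2 0; 1 0 0 2 0; 1 0 0 2 0; 1 0 0 1 0; 1 0 0 1 0; 1 0 0 0 0; 1 0 0 0 0")

```text
clock: 13.7
tcp_pos: [0.5784, -0.0211, 0.0683]
orientation: [-3.102, -0.499, -0.0]
contact_force: [-0.1, 1.5, 3.5]
grip_width: -0.0002
```

Emit:
carry_out(motion="1 0 0 2 0; 1 0 0 1 0; 1 0 0 1 0; 1 0 0 1 0; 1 0 0 1 0; 1 0 0 1 0; 1 0 0 1 0; 1 0 0 0 0")

```text
clock: 14.7
tcp_pos: [0.5784, -0.0211, 0.0603]
orientation: [3.102, 0.499, 0.0]
contact_force: [-0.3, 1.2, 3.7]
grip_width: 0.0001
```

Emit:
carry_out(motion="1 0 0 1 0; 1 0 0 1 0; 1 0 0 1 0; 1 0 0 0 0; 1 0 0 0 0; 1 0 0 0 0; 1 0 0 0 0; 1 0 0 0 0")

```text
clock: 15.7
tcp_pos: [0.5785, -0.0211, 0.0598]
orientation: [-3.099, -0.497, -0.002]
contact_force: [-8.5, 3.6, 31.4]
grip_width: -0.0001
```

Emit:
carry_out(motion="1 0 0 -3 0; 1 0 0 -10 0; 1 0 0 -40 0; 1 0 0 -45 0; 1 -40 0 0 0; 1 -40 0 0 0; 1 0 0 0 0; 1 0 0 0 0")

```text
clock: 16.7
tcp_pos: [0.5029, -0.0458, 0.1555]
orientation: [-3.102, -0.499, -0.001]
contact_force: [0.8, 0.9, -0.1]
grip_width: -0.0002
```

```bash

python3 shot.py wa wrist; python3 shot.py sa scene; python3 - <<'E'
import cv2,numpy as np
a=cv2.imread("pics/wa.png")[0:200,160:410]; b=cv2.imread("pics/sa.png")[190:265,230:320]
cv2.imwrite("pics/wam.png",np.vstack([cv2.resize(a,(375,300),interpolation=cv2.INTER_CUBIC),cv2.resize(b,(375,300),interpolation=cv2.INTER_CUBIC)]))
E
```

```text
{'clock': 16.7, 'tcp_pos': array([ 0.50291488, -0.04582289,  0.1555306 ]), 'orientation': array([-3.10165409e+00, -4.99332053e-01, -1.22747363e-03]), 'joints': array([-0.82726225,  0.46727657,  1.02985999,  2.07689067, -0.52447252,
        0.88129555, -0.7479526 ]), 'contact_force': array([ 0.81623604,  0.8782689 , -0.12025034]), 'grip_width': -0.0001644426798075063}
{'clock': 16.75, 'tcp_pos': array([ 0.50330551, -0.04576634,  0.15550361]), 'orientation': array([3.10108058e+00, 5.00082189e-01, 1.30061429e-03]), 'joints': array([-0.82706701,  0.46787849,  1.02944685,  2.07617307, -0.52445346,
        0.88127835, -0.74788609]), 'contact_force': array([ 0.14037907, -0.25332205, -0.02502415]), 'grip_width': -0.0004153914668203177}
```

View pics/wam.png

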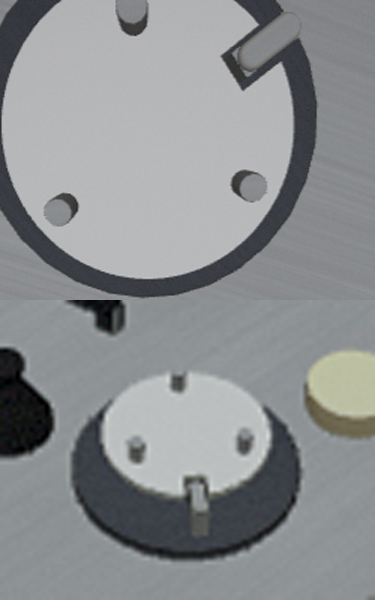

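View pics/sa.png

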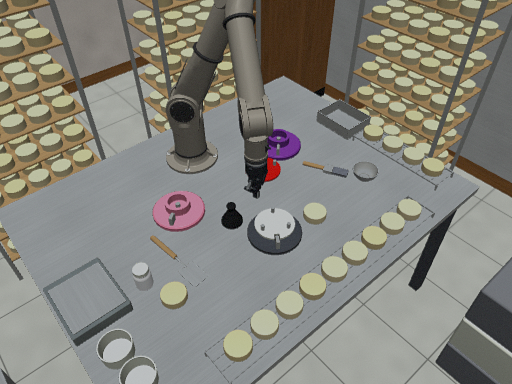

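```bash
python3 - <<'E'
from ang import *
w=pickle.load(open("pics/wa.pkl","rb"));s=pickle.load(open("pics/sa.pkl","rb"))
W=lambda x,y:(160+x/1.5-.2,y/1.5-.2)
S=lambda x,y:(230+x*90/375-.4,190+(y-300)*75/300-.4)
for n,a,b in(("s",(252,187),(179,377)),("s",(59,211),(136,441)),("s",(131,9),(245,433))):
    print([ (np.round(x,4),np.round(e,4)) for x,e in [tri([(w,*W(*a)),(s,*S(*b))])]])
E
```

```text
[(array([ 0.5835, -0.0499,  0.166 ]), array([0.0093, 0.0093]))]
[(array([ 0.4928,  0.0157, -0.0538]), array([0.0162, 0.0162]))]
[(array([0.6266, 0.0012, 0.0867]), array([0.0011, 0.0011]))]
```

```bash
python3 - <<'E'
from ang import *
w=pickle.load(open("pics/wa.pkl","rb"));s=pickle.load(open("pics/sa.pkl","rb"))
W=lambda x,y:(160+x/1.5-.2,y/1.5-.2)
S=lambda x,y:(230+x*90/375-.4,190+(y-300)*75/300-.4)
for a,b in(((59,211),(179,376)),((252,187),(136,441)),((131,9),(245,434))):
    print(tri([(w,*W(*a)),(s,*S(*b))]))
E
```

```text
(array([0.53394554, 0.00838059, 0.08265601]), [np.float64(0.0005512309157436969), np.float64(0.0005512309157437126)])
(array([ 0.57355415, -0.07616751,  0.08774427]), [np.float64(0.0005151309314438733), np.float64(0.0005151309314438681)])
(array([0.62679109, 0.00126798, 0.08548683]), [np.float64(0.0009531189280830485), np.float64(0.000953118928083097)])
```

```bash
python3 -c "
from bench import r
print(r.hand_in())"
```

```text
the job is handed in; nothing more can be done
None
```

The plate is turned about 97° clockwise, pressed down and seated with the key standing in its notch. I handed the job in at about 17 s on the robot's clock.

**What I did:** I held the open hand over the plate's centre and twisted it so that one fingertip pushed a stud round. I then pressed the middle of the plate with the shut fingers and withdrew clear.

**Last checks:**
- **Alignment:** a near-overhead wrist view before pressing showed the key within about 0.5 mm of the notch's middle.
- **Depth:** the plate stopped hard with the fingertips at 59.8 mm, against 60 mm expected. The force went from about 4 N to 31 N at that point.
- **Height and level:** the three stud tops averaged 85.3 mm, against 85 mm expected when seated. They read 82.7, 87.7 and 85.5 mm, a spread I put down to pixel noise and calibration. So I could not confirm the plate is level to better than a few millimetres this way.
- **Surroundings:** the last scene view shows the key in the notch, the hand clear and nothing else visibly moved.

One check disagreed earlier. An ellipse fit of the plate put its centre about 5 mm from the stud-based centre, so I discarded it.

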